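Prop up and hold the folding splash shield

TASK

The bench's folding splash shield is leaning back, away from the robot, with its kickstand folded up along its side. With the shield still leaning back, first flip the kickstand over its sprung centre so that it snaps fully down; then take the shield by its top bar, bring it upright so that the kickstand's foot comes down on the bench, and finish while still holding it there by the bar, because it tips back if let go. Leave the glassware and the tube rack where they are.

Things in the scene. Friction and masses are not known exactly. Their poses are not given: they have to be found in the camera images.
- stand: Fixed aluminium base plate of the shield, 130 (x) by 200 (y) by 10 mm. Origin at bench height below the hub axis; x points to the back of the shield (away from the robot at yaw 0), y along the hub axis, z up. The hub axis, about which the shield swings, runs along y, 30 mm above this origin. The plate reaches from 45 mm before to 85 mm behind the axis.
- shield (a joint): Lean of the shield (clear pane in a 182 mm wide aluminium frame, grey lamp housing on its back) about the hub, rad: 0 upright, positive leaning back (to the stand's +x). It rests at the stop 0.45 at the start; other stop -0.35. It weighs about 1 kg, swings freely and is back-heavy: from upright it falls back unless held (about 1 N at the top bar).
- top_bar: Round steel bar, 14 mm thick, 188 mm long along its y, the top edge of the shield, parallel to the hub axis and 205 mm above it when upright. It turns freely on its own axis. Origin at its middle. A free gap of 25 mm below the bar, above the pane's edge, lets it be pinched from above at its middle, one finger before and one behind.
- kickstand (a joint): Angle of the kickstand relative to the shield, rad: 0 folded up along the right side post (stand's -y side), growing as it swings to the stand's -x and down, 2.5 fully down at its stop. Sprung: below about 1.0 it springs back to 0, beyond it snaps on to 2.5; 1 to 2 N at the peg moves it. Its pivot is on the shield, 90 mm above the hub axis and 102 mm to the stand's -y.
- kickstand_peg (a point): Grasp point on the kickstand's peg: a round dark bar, 12 mm thick, parallel to the hub axis, sticking 50 mm out sideways (to the stand's -y) from the leg (9 mm thick), 110 mm from the kickstand's pivot. The point is 28 mm out from the leg's centre line, 22 mm short of the peg's free end.
- kickstand_foot (a point): Centre of the kickstand's rubber foot, a 14 mm roller at the leg's end, 141 mm from its pivot. With the kickstand fully down it stands on the bench, its centre 7 mm above it, just when the shield is upright, and keeps the shield from going farther forward.
- beaker: Open glass beaker, 72 mm across and 95 mm high, origin at the centre of its underside. Bystander, leave alone.
- reagent_bottle: Glass bottle with a blue cap, 70 mm across and 150 mm high, origin at the centre of its underside. Bystander, leave alone.
- tube_rack: Blue rack with capped tubes, 70 by 150 mm and 82 mm high, origin at the centre of its underside. Bystander, leave alone.

How it is judged:
By the outcome, as a careful person would: the job done as asked, in the order asked, and still so for the second after the job is handed in, while the arm keeps its last pose, push and grip.
It also fails if it takes over 54 s, if anything falls off the work surface, if the arm or the gripper's body presses on something with over 40 N, if the wrist force passes 120 N, or if a joint passes its speed limit or range.

ROBOT

A 6-joint arm with a two-finger parallel gripper is mounted at the origin on the work surface. World frame = base frame: x ahead of the robot, y to its left, z up, the work surface at z = 0. Lengths are in m, angles in degrees, forces in N, time in s.
With the tool pointing down it reaches from about 0.275 to 0.725 m from the base axis. Payload 15.9 kg.
Tool frame: the origin (TCP) lies midway between the tips of the shut fingers; the grasp point (between the pads) lies manip.grasp_offset behind it (manip.grasp_offset is the distance from the TCP to the grasp point, in m); z points along the fingers, y is the line along which they close (so a half turn about z gives the same grasp; the last joint's range is limited). The gripper opens to 85 mm and grips with 20 to 120 N. Pads are 22 mm wide; open, the fingers measure 114 mm over their backs; the gripper's body (76 mm by 85 mm) begins 54 mm behind the grasp point. The pads swing forward as they close: fully open they stand 13 mm farther back than shut.
Start: joints at [-71.391, 12.198, -1.971, 75.831, 0, 90], TCP at [0.16, -0.474, 0.231] pointing down, gripper open.
Joint ranges: [-170.91, 170.91], [-42.67, 98.43], [-65.05, 77.54], [-120.47, 116.71], [-90, 82.35], [-180, 180]. Speed limits (degrees/s): [108.29, 108.29, 136.94, 147.25, 180, 180].

INTERFACE

Orientations are given as a 3x3 rotation matrix whose columns are the frame's x, y, z axes.
In Python, from cell import manip gives the robot as it stands.
- The arm moves only by the shell command python3 inch.py 'ROWS' [OPENING] [FORCE]. ROWS is a JSON list of rows, 1 to 8 of them, each of 6 numbers: dx, dy, dz in m, then a rotation vector rx, ry, rz in degrees; each row is the pose to reach, as a shift and turn from the pose commanded when the command began, along the tool's axes at that moment; what a row does not reach only later rows make up. A row lasts 1/8 s, in which the tool goes at most 0.0625 m and 10.7 degrees, less where a joint would pass 70% of its speed; a pose out of reach is approached as far as the arm can. OPENING is the finger opening in m, set as the command begins (- or left out keeps the last). The fingers move at their own pace and stop on an object; FORCE is the grip in N (left out, the last holds). Time passes only in rows, so rows that do not move let the fingers close. It prints the time, the measured TCP pose, the force, the opening and the grip force at its end.
- manip.get_obs(): the state, without advancing time (a new reading comes with each control period).
- manip.camera(name): name is "side" or "top"; returns the picture (480x640x3 uint8, red, green, blue); there is no depth.
- manip.camera_info(name): a dict with "fx", "fy", "cx", "cy" (pixels), "dist" ([k1, k2, p1, p2, k3] as OpenCV has them; the pictures are not rectified), "R" (3x3) and "t" (3): a world point X has camera coordinates R X + t. Camera axes: x right, y down, z forward; pixel columns grow to the right and rows downward; lengths in m; the calibration is good to about 2 mm. A picture is of the moment at which its call begins. camera_info takes no time and is no camera call.
- manip.close_job(): hands the job in; it is judged then, once.
The state is a dict: "time_s": time; "joint_positions": joint angles; "joint_vel": joint speeds; "joint_torque": joint torques, N m; "tcp_pos": TCP position; "ee_rot": TCP orientation; "contact_force": force on the tool from outside, world axes, zero at the start; "ft_torque": the same for the moment, N m; "opening": finger opening in m; "grasp_force": force on a finger pad.
Only numpy, scipy, OpenCV 4.12 (cv2) and the standard library are available. Lean on these libraries where they do the work, as an engineer would, in place of code of your own. Each camera call takes 0.05 s, during which the arm holds its last target. There are 200 camera calls.

## Working session

There is one attempt and no reset: what is moved stays moved. The work goes in short steps, Python scripts to look and compute and a shell command to move; the robot and the scene stay as the last step left them, time stands still between calls to the robot, and variables do not carry over. Pictures are saved under pics/ and viewed, at most 10 in all, crops included, and the job is handed in when it is done.

```bash
ls; mkdir -p pics; python3 - <<'E'
from cell import manip
import cv2
for n in("side","top"):
    cv2.imwrite(f"pics/{n}0.png",cv2.cvtColor(manip.camera(n),cv2.COLOR_RGB2BGR)); print(n,manip.camera_info(n))
o=manip.get_obs();print(o["tcp_pos"],o["ee_rot"],o["opening"],manip.grasp_offset,o["time_s"])
E
```

```text
cell.py
inch.py
pics
side {'fx': 477.358595622102, 'fy': 477.358595622102, 'cx': 315.05255460485205, 'cy': 236.66470045482615, 'dist': array([-0.0829251,  0.       ,  0.       ,  0.       ,  0.       ]), 'R': array([[ 0.12580919,  0.99195046,  0.01436437],
       [ 0.83220731, -0.09764527, -0.54579887],
       [-0.54000282,  0.08062064, -0.83779309]]), 't': array([-0.04908378, -0.32092474,  1.49312898])}
top {'fx': 608.7409166346893, 'fy': 608.7409166346893, 'cx': 330.2848488961002, 'cy': 242.44564648775508, 'dist': array([-0.17061513,  0.        ,  0.        ,  0.        ,  0.        ]), 'R': array([[ 1.15789366e-02, -9.99931737e-01,  1.56505339e-03],
       [-9.76480158e-01, -1.16443412e-02, -2.15292618e-01],
       [ 2.15296145e-01,  9.64615994e-04, -9.76548329e-01]]), 't': array([-0.0243632 ,  0.52998866,  1.68894054])}
[ 0.15946679 -0.47357405  0.23088594] [[ 9.47701961e-01  3.19156516e-01 -3.35521715e-04]
 [ 3.19156691e-01 -9.47701529e-01  9.04529795e-04]
 [-2.92878644e-05 -9.64308660e-04 -9.99999535e-01]] 0.08544271802441712 0.0187 0.1
```

View pics/side0.png

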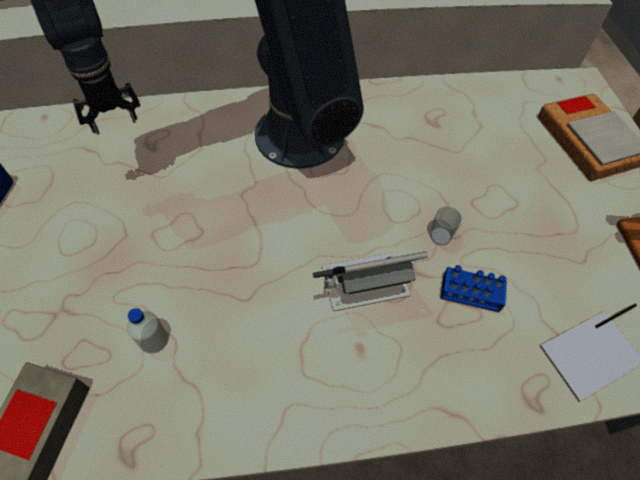

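View pics/top0.png

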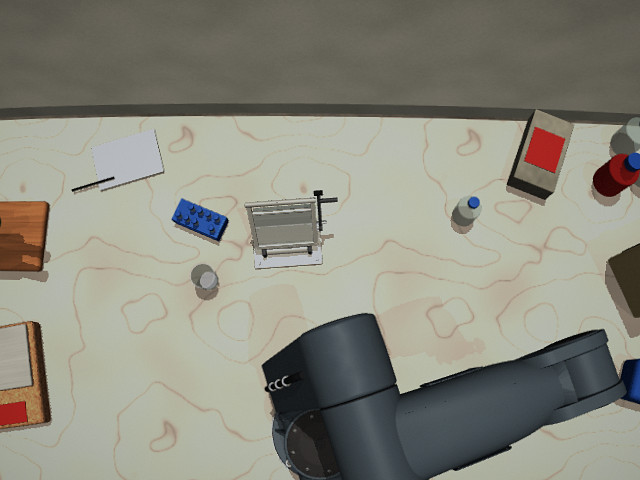

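The side view shows the shield at about (370,280), with the peg near (325,272). The top view shows the shield at (285,230), with the peg and foot near (325,198). I'll zoom in on both.

```bash
python3 - <<'E'
import cv2,numpy as np
a=cv2.imread("pics/side0.png")[240:320,300:440];b=cv2.imread("pics/top0.png")[180:280,235:345]
f=lambda i,k:cv2.resize(i,None,fx=k,fy=k,interpolation=cv2.INTER_CUBIC)
cv2.imwrite("pics/s0c.png",f(a,5));cv2.imwrite("pics/t0c.png",f(b,6))
E
```

```text
(no output)
```

View pics/s0c.png

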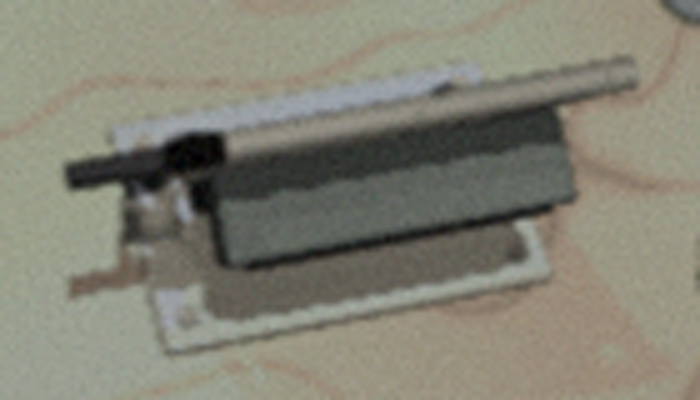

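View pics/t0c.png

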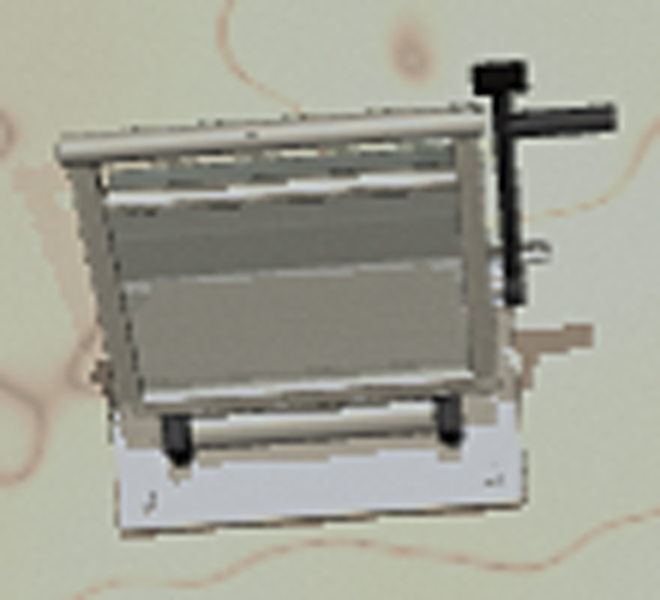

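Crop positions in full-picture pixels:

| Feature | Side view | Top view |
|---|---|---|
| Peg free end | (313.6,274.8) | (337.3,199.5) |
| Bar +y end | (426.8,254.4) | (245.3,205.3) |
| Bar -y end | not measured | (315,200.7) |
| Plate front corners | (322.4,266) and (396,254) | (322,263.8) and (255.3,268.7) |

```bash
cat > h.py <<'E'
import numpy as np,cv2
from cell import manip
def ray(n,p):
    c=manip.camera_info(n);K=np.array([[c["fx"],0,c["cx"]],[0,c["fy"],c["cy"]],[0,0,1]])
    u=cv2.undistortPoints(np.array([[p]],float),K,c["dist"])[0,0]
    R=np.array(c["R"]);d=R.T@[*u,1];return -R.T@c["t"],d/np.linalg.norm(d)
def plane(n,p,z):
    o,d=ray(n,p);return o+d*(z-o[2])/d[2]
def tri(ps,pt):
    (a,d),(b,e)=ray("side",ps),ray("top",pt)
    s=np.linalg.lstsq(np.c_[d,-e],b-a,rcond=None)[0];P,Q=a+s[0]*d,b+s[1]*e
    return (P+Q)/2,np.linalg.norm(P-Q)
def model(o,yaw,lean,k):
    "stand origin xy, yaw rad -> dict of world points"
    Rz=np.array([[np.cos(yaw),-np.sin(yaw),0],[np.sin(yaw),np.cos(yaw),0],[0,0,1]])
    def sh(x,y,z):
        c,s=np.cos(lean),np.sin(lean);return np.array([*o,0.])+Rz@[x*c+z*s,y,30e-3-x*s+z*c]
    # kick: angle 0 up, grows to -x
    kp=lambda r,y:sh(-r*np.sin(k),y,.09+r*np.cos(k))
    return dict(bar=sh(0,0,.205),barL=sh(0,.094,.205),barR=sh(0,-.094,.205),peg=kp(.11,-.13),pegend=kp(.11,-.152),foot=kp(.141,-.102))
E
python3 - <<'E'
from h import *
np.set_printoptions(precision=4,suppress=True)
print("pegend",*tri((313.6,274.8),(337.3,199.5)));print("barL",*tri((426.8,254.4),(245.3,205.3)))
t=[plane("top",p,.01) for p in((255.3,268.7),(322,263.8))];print("top corners",t,np.linalg.norm(t[0]-t[1]))
s=[plane("side",p,.01) for p in((396,254),(322.4,266),(334,310),(409.6,294.4))];print("side corners",s)
print("barR on z",plane("top",(315,200.7),.2146))
l=t[0]-t[1];yaw=np.arctan2(-l[0],l[1]);m=(t[0]+t[1])/2
o=m[:2]+.045*np.array([np.cos(yaw),np.sin(yaw)]);print("o,yaw",o,np.degrees(yaw))
for k,v in model(o,yaw,.45,0).items():print(k,v)
E
```

```text
pegend [ 0.6138 -0.035   0.2101] 0.0011471003645092117
barL [0.5948 0.2096 0.2123] 0.002159915031382614
top corners [array([0.4594, 0.2007, 0.01  ]), array([0.4765, 0.0054, 0.01  ])] 0.19599584444486629
side corners [array([0.4706, 0.2034, 0.01  ]), array([0.4834, 0.007 , 0.01  ]), array([0.6085, 0.0186, 0.01  ]), array([0.5898, 0.2119, 0.01  ])]
barR on z [0.6084 0.0235 0.2146]
o,yaw [0.5128 0.107 ] 4.998370691374106
bar [0.6016 0.1147 0.2146]
barL [0.5934 0.2084 0.2146]
barR [0.6098 0.0211 0.2146]
peg [ 0.6107 -0.015   0.2101]
pegend [ 0.6127 -0.0369  0.2101]
foot [0.6217 0.0141 0.238 ]
```

```bash
cat >> h.py <<'E'
from scipy.spatial.transform import Rotation as Ro
O=np.array([.5135,.1075]);YAW=np.radians(4.9)
def w(x,y,z):
    "stand frame -> world"
    c,s=np.cos(YAW),np.sin(YAW);return np.array([O[0]+c*x-s*y,O[1]+s*x+c*y,z])
def to(P,tilt=0):
    "row from present pose to TCP P, fingers down, closing along stand x; tilt about stand y, deg"
    c,s=np.cos(YAW),np.sin(YAW)
    R=np.array([[-s,c,0],[c,s,0],[0,0,-1.]]).T@np.eye(3)
    R=np.array([[-s,c,0],[c,s,0],[0,0,-1.]]); R=np.column_stack([[-s,c,0],[c,s,0],[0,0,-1.]])
    R=Ro.from_rotvec(np.radians(tilt)*np.array([-s,c,0])).as_matrix()@R
    o=manip.get_obs();E=o["ee_rot"]
    print(P.round(4),"row",(E.T@(P-o["tcp_pos"])).round(4),Ro.from_matrix(E.T@R).as_rotvec(degrees=True).round(1))
E
python3 - <<'E'
from h import *
for n,p in(("bottle cap",(474,203)),("beaker",(207,280))):print(n,plane("top",p,.15))
to(w(.142,-.138,.32))
E
```

```text
bottle cap [ 0.62711929 -0.417007    0.15      ]
beaker [0.40220379 0.31311692 0.15      ]
[ 0.6668 -0.0179  0.32  ] row [ 0.6262 -0.2701 -0.0889] [ -0.   -0.  -76.3]
```

```bash
python3 inch.py '[[0,0,-0.05,0,0,0],[0.08,-0.034,-0.089,0,0,-9.5],[0.14,-0.06,-0.089,0,0,-19],[0.2,-0.086,-0.089,0,0,-28],[0.26,-0.11,-0.089,0,0,-37],[0.32,-0.137,-0.089,0,0,-46],[0.38,-0.163,-0.089,0,0,-55],[0.43,-0.185,-0.089,0,0,-64]]' 0 20; python3 - <<'E'
from h import *
to(w(.142,-.138,.32))
E
```

```text
time_s: 1.1
tcp_pos: [0.482, -0.1843, 0.3201]
ee_rot: [[0.123, 0.992, -0.0], [0.992, -0.123, -0.0], [-0.0, -0.0, -1.0]]
contact_force: [1.1, -0.7, 0.6]
opening: 0.0001
grasp_force: 0.0
[ 0.6668 -0.0179  0.32  ] row [1.880e-01 1.628e-01 1.000e-04] [ -0.   0. -12.]
```

```bash
python3 inch.py '[[0.045,0.04,0,0,0,-4],[0.09,0.08,0,0,0,-8],[0.135,0.12,0,0,0,-12],[0.188,0.163,0,0,0,-12],[0.188,0.163,0,0,0,-12],[0.188,0.163,0,0,0,-12]]'; python3 - <<'E'
from h import *
to(w(.142,-.138,.198));print(manip.get_obs()["joint_positions"])
for n in("side","top"):
    im=cv2.cvtColor(manip.camera(n),cv2.COLOR_RGB2BGR);c=im[170:330,260:460] if n=="side" else im[140:300,220:420]
    cv2.imwrite(f"pics/{n}1.png",c)
a,b=(cv2.resize(cv2.imread(f"pics/{n}1.png"),None,fx=2,fy=2,interpolation=2) for n in("side","top"))
cv2.imwrite("pics/m1.png",np.hstack([a,b]))
E
```

```text
time_s: 1.85
tcp_pos: [0.6671, -0.0198, 0.319]
ee_rot: [[-0.082, 0.997, -0.002], [0.997, 0.082, 0.0], [0.0, -0.002, -1.0]]
contact_force: [0.5, -0.4, 0.4]
opening: -0.0002
grasp_force: 0.0
[ 0.6668 -0.0179  0.198 ] row [2.00e-03 1.00e-04 1.21e-01] [-0.1 -0.  -0.2]
[-1.70382251e+00  3.77292200e+01  4.97046368e+01  1.02066158e+02
 -6.70494985e-04  8.36160669e+01]
```

View pics/m1.png

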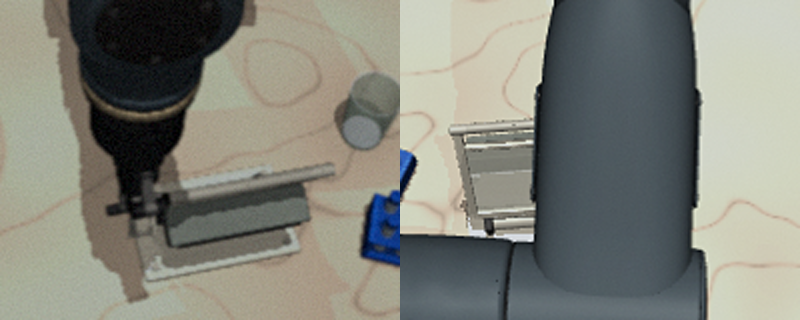

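The side view shows the gripper over the peg end at about crop (140,200), with the shield still leaning. The arm hides this area in the top view. Next I descend behind the peg and push.

```bash
python3 inch.py '[[0.002,0,0.05,0,0,0],[0.002,0,0.1,0,0,0],[0.002,0,0.121,0,0,0],[0.002,0,0.121,0,0,0]]'; python3 inch.py '[[0,-0.015,0,0,0,0],[0,-0.03,0,0,0,0],[0,-0.045,0,0,0,0],[0,-0.06,0,0,0,0],[0,-0.075,0,0,0,0],[0,-0.09,0,0,0,0],[0,-0.105,0.003,0,0,0]]'
```

```text
time_s: 2.45
tcp_pos: [0.6649, -0.0195, 0.1987]
ee_rot: [[-0.079, 0.997, -0.002], [0.997, 0.079, 0.0], [0.0, -0.002, -1.0]]
contact_force: [-0.8, -0.1, 0.8]
opening: -0.0004
grasp_force: 0.0
time_s: 3.32
tcp_pos: [0.5622, -0.0276, 0.1987]
ee_rot: [[-0.08, 0.997, 0.004], [0.997, 0.08, -0.0], [-0.0, 0.004, -1.0]]
contact_force: [0.6, 0.1, 0.4]
opening: -0.0002
grasp_force: 0.3
```

```bash
python3 inch.py '[[0,-0.015,0,0,0,0],[0,-0.03,0.002,0,0,0],[0,-0.045,0.006,0,0,0],[0,-0.06,0.011,0,0,0],[0,-0.07,0.016,0,0,0],[0,-0.07,0.016,0,0,0]]'; python3 - <<'E'
from h import *
for n in("side","top"):
    im=cv2.cvtColor(manip.camera(n),cv2.COLOR_RGB2BGR);c=im[170:330,260:460] if n=="side" else im[140:300,220:420]
    cv2.imwrite(f"pics/{n}2.png",c)
a,b=(cv2.resize(cv2.imread(f"pics/{n}2.png"),None,fx=2,fy=2,interpolation=2) for n in("side","top"))
cv2.imwrite("pics/m2.png",np.hstack([a,b]))
for k in(0,.9,1.2,2.5):
  m=model(O,YAW,.45,k)
  print(k,m["pegend"],m["foot"])
E
```

```text
time_s: 4.08
tcp_pos: [0.4919, -0.0329, 0.1811]
ee_rot: [[-0.08, 0.997, 0.001], [0.997, 0.08, -0.0], [-0.0, 0.001, -1.0]]
contact_force: [-0.1, 1.2, -0.2]
opening: 0.0
grasp_force: 0.0
0 [ 0.61315855 -0.0365138   0.21008942] [0.62232235 0.01445522 0.23800328]
0.9 [ 0.51781586 -0.04468755  0.21008942] [0.50011036 0.00397796 0.23800328]
1.2 [ 0.49078097 -0.04700526  0.19152601] [0.46545655 0.00100708 0.21420837]
2.5 [ 0.46823407 -0.04893821  0.06032224] [ 0.43655553 -0.00147062  0.04602899]
```

View pics/m2.png

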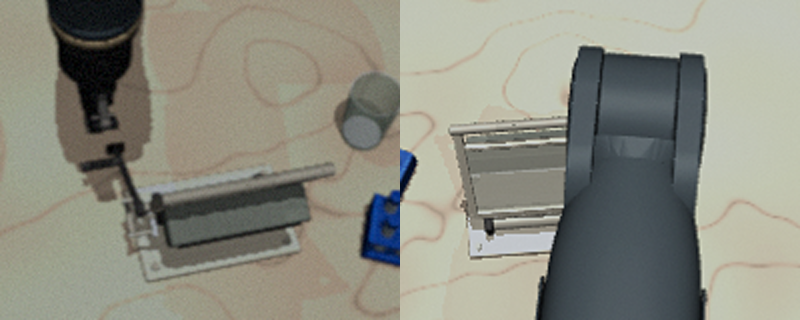

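The side view shows the kickstand swung forward: foot at crop (114,148), full (317,244), and peg end at (82,165), full (301,252). I'll check this against fully down.

```bash
python3 - <<'E'
from h import *
c=manip.camera_info("side");K=np.array([[c["fx"],0,c["cx"]],[0,c["fy"],c["cy"]],[0,0,1]])
for k in(1.2,1.6,2,2.3,2.5):
  m=model(O,YAW,.45,k)
  print(k,*[cv2.projectPoints(m[q][None],cv2.Rodrigues(np.array(c["R"]))[0],np.array(c["t"]),K,c["dist"])[0].ravel().round(1) for q in("pegend","foot")])
to(w(.0892,0,.34));to(w(.0892,0,.2146-.0187))
E
```

```text
1.2 [301.  231.1] [321.1 213.9]
1.6 [299.1 230.7] [317.6 214.3]
2 [298.5 237.3] [316.1 223.3]
2.3 [299.1 245.9] [316.3 234.5]
2.5 [299.8 253. ] [317.  243.5]
[0.6024 0.1151 0.34  ] row [ 0.1386  0.1214 -0.1589] [ 0.1  0.  -0.3]
[0.6024 0.1151 0.1959] row [ 0.1386  0.1213 -0.0148] [ 0.1  0.  -0.3]
```

The projection for fully down (2.5 rad) matches to within about 1 px, so the kickstand has snapped and the shield is still leaning. Now to the bar.

```bash
python3 inch.py '[[0,0,-0.06,0,0,0],[0,0,-0.12,0,0,0],[0.046,0.04,-0.15,0,0,0],[0.092,0.08,-0.15,0,0,0],[0.139,0.121,-0.15,0,0,0],[0.139,0.121,-0.15,0,0,0],[0.139,0.121,-0.15,0,0,0]]' 0.05 20; python3 - <<'E'
from h import *
to(w(.0892,0,.2146-.016))
a=cv2.cvtColor(manip.camera("side"),cv2.COLOR_RGB2BGR)[160:320,290:460]
cv2.imwrite("pics/s3.png",cv2.resize(a,None,fx=4,fy=3.7,interpolation=2))
E
```

```text
time_s: 5.05
tcp_pos: [0.6017, 0.1157, 0.3299]
ee_rot: [[-0.081, 0.997, -0.0], [0.997, 0.081, -0.0], [-0.0, -0.0, -1.0]]
contact_force: [-0.8, -0.5, -0.4]
opening: 0.0501
grasp_force: 0.0
[0.6024 0.1151 0.1986] row [-0.0006  0.0007  0.1313] [-0.   0.  -0.3]
```

View pics/s3.png

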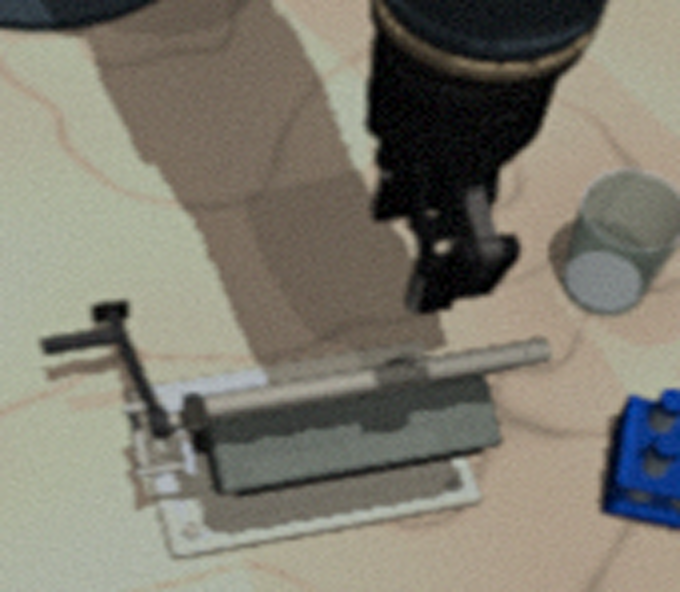

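The side view shows the leg fully down, foot at crop (110,310). The shield is still leaning, with the bar from (207,408) to (548,350), and the gripper is above its middle. Descending and pinching.

```bash
python3 inch.py '[[0,0,0.04,0,0,0],[0,0,0.08,0,0,0],[0,0.001,0.11,0,0,0],[0,0.001,0.131,0,0,0],[0,0.001,0.131,0,0,0]]'; python3 inch.py '[[0,0,0,0,0,0],[0,0,0,0,0,0],[0,0,0,0,0,0],[0,0,0,0,0,0]]' 0 40; python3 - <<'E'
from h import *
import math
o=manip.get_obs();p=o["tcp_pos"];c,s=np.cos(YAW),np.sin(YAW)
print("stand x",(p[:2]-O)@[c,s],(p[:2]-O)@[-s,c],p[2])
for L in(.45,.36,.27,.18,.09,.04,0,-.02):print(L,"tooly %.4f toolz %.4f"%(.205*(math.sin(L)-math.sin(.45)),-.205*(math.cos(L)-math.cos(.45))))
E
```

```text
time_s: 5.72
tcp_pos: [0.6013, 0.1144, 0.1991]
ee_rot: [[-0.079, 0.997, -0.001], [0.997, 0.079, -0.0], [-0.0, -0.001, -1.0]]
contact_force: [-0.4, -1.0, 0.8]
opening: 0.0503
grasp_force: 0.0
time_s: 6.22
tcp_pos: [0.6033, 0.1156, 0.2006]
ee_rot: [[-0.08, 0.997, 0.003], [0.997, 0.08, -0.0], [-0.0, 0.003, -1.0]]
contact_force: [0.6, -3.0, 8.0]
opening: 0.0124
grasp_force: 39.2
stand x 0.09015695510466272 0.00039067930109790193 0.20063717369736234
0.45 tooly 0.0000 toolz -0.0000
0.36 tooly -0.0170 toolz -0.0073
0.27 tooly -0.0345 toolz -0.0130
0.18 tooly -0.0525 toolz -0.0171
0.09 tooly -0.0707 toolz -0.0196
0.04 tooly -0.0810 toolz -0.0202
0 tooly -0.0892 toolz -0.0204
-0.02 tooly -0.0933 toolz -0.0204
```

```bash
python3 inch.py '[[0,-0.0085,-0.004,0,0,0],[0,-0.017,-0.0073,0,0,0],[0,-0.026,-0.0103,0,0,0],[0,-0.0345,-0.013,0,0,0],[0,-0.0345,-0.013,0,0,0]]'; python3 - <<'E'
from h import *
a=cv2.cvtColor(manip.camera("side"),cv2.COLOR_RGB2BGR)[160:320,290:460]
cv2.imwrite("pics/s4.png",cv2.resize(a,None,fx=4,fy=3.7,interpolation=2))
E
```

```text
time_s: 6.85
tcp_pos: [0.5688, 0.1127, 0.2136]
ee_rot: [[-0.08, 0.997, 0.003], [0.997, 0.08, -0.0], [-0.001, 0.003, -1.0]]
contact_force: [5.0, -4.9, 8.2]
opening: 0.0123
grasp_force: 40.1
```

View pics/s4.png

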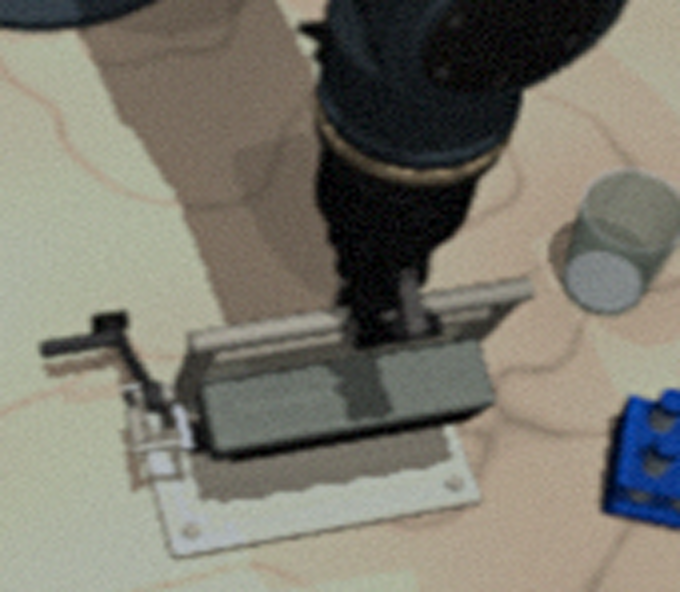

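The shield is following the grip: the bar now runs from crop (195,338) to (530,290). Continuing the arc.

```bash
python3 inch.py '[[0,-0.009,-0.0022,0,0,0],[0,-0.018,-0.0041,0,0,0],[0,-0.027,-0.0055,0,0,0],[0,-0.0362,-0.0066,0,0,0],[0,-0.0465,-0.0072,0,0,0],[0,-0.05,-0.0073,0,0,0],[0,-0.05,-0.0073,0,0,0]]';  python3 inch.py '[[0,-0.002,0,0,0,0],[0,-0.004,0,0,0,0],[0,-0.004,0,0,0,0]]'; python3 inch.py '[[0,-0.002,0,0,0,0],[0,-0.002,0,0,0,0]]'
```

```text
time_s: 7.78
tcp_pos: [0.5191, 0.1084, 0.2209]
ee_rot: [[-0.08, 0.997, 0.003], [0.997, 0.08, -0.001], [-0.001, 0.003, -1.0]]
contact_force: [2.2, -7.3, 13.4]
opening: 0.0124
grasp_force: 40.7
time_s: 8.15
tcp_pos: [0.5153, 0.108, 0.2209]
ee_rot: [[-0.08, 0.997, 0.003], [0.997, 0.08, -0.001], [-0.001, 0.003, -1.0]]
contact_force: [1.6, -7.3, 13.7]
opening: 0.0125
grasp_force: 40.8
time_s: 8.4
tcp_pos: [0.5137, 0.1079, 0.221]
ee_rot: [[-0.08, 0.997, 0.004], [0.997, 0.08, -0.001], [-0.001, 0.004, -1.0]]
contact_force: [3.7, -7.1, 12.5]
opening: 0.0126
grasp_force: 40.8
```

```bash
for i in 1 2 3; do python3 inch.py '[[0,-0.0015,0,0,0,0],[0,-0.0015,0,0,0,0]]' | grep -E 'tcp_pos|contact'; done
```

```text
tcp_pos: [0.5121, 0.1078, 0.221]
contact_force: [3.1, -8.0, 13.3]
tcp_pos: [0.5105, 0.1076, 0.2209]
contact_force: [2.8, -7.8, 13.7]
tcp_pos: [0.5095, 0.1076, 0.221]
contact_force: [6.4, -7.8, 11.9]
```

```bash
for i in 1 2; do python3 inch.py '[[0,-0.001,0,0,0,0],[0,-0.001,0,0,0,0]]' | grep -E 'tcp_pos|contact'; done; python3 - <<'E'
from h import *
im=cv2.cvtColor(manip.camera("side"),cv2.COLOR_RGB2BGR)
cv2.imwrite("pics/s5.png",cv2.resize(im[180:330,290:440],None,fx=4,fy=4,interpolation=2))
c=manip.camera_info("side");K=np.array([[c["fx"],0,c["cx"]],[0,c["fy"],c["cy"]],[0,0,1]])
for L in(.06,.03,0,-.02):
  m=model(O,YAW,L,2.5)
  print(L,m["foot"][2],*[((cv2.projectPoints(m[q][None],cv2.Rodrigues(np.array(c["R"]))[0],np.array(c["t"]),K,c["dist"])[0].ravel()-[290,180])*4).round(0) for q in("pegend","foot","barL","barR")])
E
```

```text
tcp_pos: [0.5082, 0.1075, 0.2209]
contact_force: [4.2, -8.1, 12.3]
tcp_pos: [0.507, 0.1073, 0.2208]
contact_force: [1.9, -7.9, 12.6]
0.06 0.01214010510120224 [ 38. 303.] [107. 282.] [505. 157.] [169. 215.]
0.03 0.00958023945144169 [ 38. 304.] [107. 285.] [502. 148.] [166. 205.]
0 0.0070387502078823605 [ 38. 305.] [108. 288.] [498. 139.] [163. 196.]
-0.02 0.0053557633689075256 [ 38. 306.] [108. 290.] [496. 133.] [162. 189.]
```

View pics/s5.png

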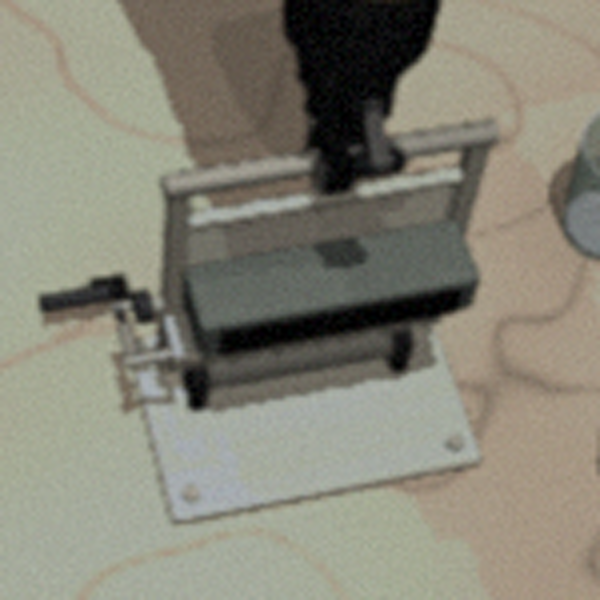

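The bar ends are at crop (165,185) and (496,132), and the foot is at (108,285). Bar position and travel both suggest I've pushed slightly past upright. I'll back off in small steps and average force and peg/foot pixels to find the contact kink.

```bash
cat > m.py <<'E'
from h import *
F=[];I=[]
for i in range(6):
    I.append(manip.camera("side").astype(float));F.append(manip.get_obs()["contact_force"])
im=np.mean(I,0).mean(2)
def dark(r0,r1,c0,c1):
    g=im[r0:r1,c0:c1];wt=np.clip(110-g,0,60);y,x=np.mgrid[r0:r1,c0:c1];return ((x*wt).sum()/wt.sum()).round(2),((y*wt).sum()/wt.sum()).round(2),wt.sum().round()
p=manip.get_obs()["tcp_pos"]
print("x %.4f z %.4f"%(p[0],p[2]),"F",np.mean(F,0).round(2),"peg",dark(246,260,296,313),"foot",dark(246,258,313,323))
E
python3 m.py
S='[[0,0.0015,0,0,0,0],[0,0.0015,0,0,0,0]]'
python3 inch.py '[[0,0.0015,0,0,0,0],[0,0.0015,0,0,0,0]]'>/dev/null; python3 m.py
python3 inch.py '[[0,0.0015,0,0,0,0],[0,0.0015,0,0,0,0]]'>/dev/null; python3 m.py
python3 inch.py '[[0,0.0015,0,0,0,0],[0,0.0015,0,0,0,0]]'>/dev/null; python3 m.py
python3 inch.py '[[0,0.0015,0,0,0,0],[0,0.0015,0,0,0,0]]'>/dev/null; python3 m.py
python3 inch.py '[[0,0.0015,0,0,0,0],[0,0.0015,0,0,0,0]]'>/dev/null; python3 m.py
python3 inch.py '[[0,0.002,0,0,0,0],[0,0.002,0,0,0,0]]'>/dev/null; python3 m.py
python3 inch.py '[[0,0.002,0,0,0,0],[0,0.002,0,0,0,0]]'>/dev/null; python3 m.py
python3 inch.py '[[0,0.003,0,0,0,0],[0,0.003,0,0,0,0]]'>/dev/null; python3 m.py
```

```text
x 0.5070 z 0.2208 F [ 2.31 -8.02 12.89] peg (np.float64(306.41), np.float64(254.98), np.float64(3566.0)) foot (np.float64(317.05), np.float64(252.47), np.float64(3707.0))
x 0.5085 z 0.2209 F [ 1.69 -7.95 13.26] peg (np.float64(306.37), np.float64(255.23), np.float64(3540.0)) foot (np.float64(317.05), np.float64(252.61), np.float64(3616.0))
x 0.5100 z 0.2209 F [ 1.95 -8.21 13.87] peg (np.float64(306.39), np.float64(255.46), np.float64(3464.0)) foot (np.float64(317.11), np.float64(252.83), np.float64(3638.0))
x 0.5115 z 0.2209 F [ 2.05 -8.39 14.12] peg (np.float64(306.27), np.float64(255.71), np.float64(3458.0)) foot (np.float64(317.07), np.float64(253.0), np.float64(3652.0))
x 0.5131 z 0.2209 F [ 2.28 -7.7  14.07] peg (np.float64(306.37), np.float64(255.89), np.float64(3434.0)) foot (np.float64(317.14), np.float64(253.19), np.float64(3663.0))
x 0.5145 z 0.2210 F [ 1.13 -7.65 14.58] peg (np.float64(306.47), np.float64(256.05), np.float64(3447.0)) foot (np.float64(317.2), np.float64(253.33), np.float64(3635.0))
x 0.5165 z 0.2209 F [ 1.51 -7.49 14.34] peg (np.float64(306.44), np.float64(255.95), np.float64(3440.0)) foot (np.float64(317.21), np.float64(253.25), np.float64(3778.0))
x 0.5185 z 0.2209 F [ 1.89 -7.62 13.59] peg (np.float64(306.37), np.float64(255.84), np.float64(3413.0)) foot (np.float64(317.23), np.float64(253.21), np.float64(3898.0))
x 0.5214 z 0.2209 F [ 1.75 -7.32 13.15] peg (np.float64(306.41), np.float64(255.67), np.float64(3331.0)) foot (np.float64(317.3), np.float64(253.02), np.float64(4187.0))
```

The kink is clear: the foot touches at TCP x ≈ 0.5147, as predicted. I'll return to just past it.

```bash
python3 inch.py '[[0,-0.004,0,0,0,0],[0,-0.0073,0,0,0,0],[0,-0.0073,0,0,0,0],[0,-0.0073,0,0,0,0]]'; python3 m.py
```

```text
time_s: 14.9
tcp_pos: [0.5142, 0.1079, 0.221]
ee_rot: [[-0.08, 0.997, 0.003], [0.997, 0.08, -0.001], [-0.001, 0.003, -1.0]]
contact_force: [3.1, -7.7, 14.1]
opening: 0.0126
grasp_force: 40.8
x 0.5143 z 0.2210 F [ 2.1  -7.65 14.03] peg (np.float64(306.49), np.float64(256.05), np.float64(3447.0)) foot (np.float64(317.2), np.float64(253.33), np.float64(3626.0))
```

Peg and foot are at the contact extreme (256.05, 253.33), so the shield is upright, the foot is on the bench, and the bar is still held.

```bash
python3 -c "
from cell import manip
print(manip.close_job())"
```

```text
the job is handed in; nothing more can be done
None
```

I flipped the kickstand fully down with the shield still leaning, then brought the shield upright until the foot touched the bench; I overshot upright by about 7 mm at the bar, backed off, and handed the job in at about 15 s with the gripper still holding the bar and the glassware and rack untouched.

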